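# Clamp the drilled blanks under the cover plate

## Task

Lay the aluminium cover plate on the stack of drilled blanks in the clamping fixture: nobody has measured where the studs are clamped this time, so slide it lightly over them until you feel both slots drop and it lies flat on the stack. Then swing the red hold-down shut over its edge. Press gently (well under 40 N, so as not to crack the blanks), and leave the white and the yellow-lidded jar, the squeegee and the small grey case where they are.

Things in the scene. Friction and masses are not known exactly. Their poses are not given: they have to be found in the camera images.
- bed: Clamping fixture screwed to the bench: aluminium bed 220 (x) x 280 (y) x 12 mm, origin at the centre of its underside, z up. Two upright steel studs, 10 mm thick, tops bevelled 1.2 mm, stand at y = +60 and -60 mm, both at the same x. They sit on a strip in T-slots clamped anew for each job: that x lies anywhere from -18 to +18 mm and is not measured. They do not move in use.
- bed_stack (a point): Point on the bed's middle axis (x = y = 0) level with the top of the stack of drilled clear blanks, 21 mm above the bed's underside. The stack, 131 (x) x 150 (y) x 9 mm, is threaded on the studs and centred on them, so it is shifted in x as they are; the studs stand 8 mm out of it (tops 29 mm above the bed's underside). Axes as the bed's.
- cover: Aluminium cover plate, 140 (x) x 164 (y) x 6 mm, about 0.55 kg (+-20 %), loose on the bench; origin at the centre of its underside, z up. Two through slots, 13 mm in x, 16 mm in y, framed dark on top, centred at x = 0, y = +60 and -60 mm; the same turned half round. Riding on the stud tops its underside is 29 mm, dropped home 21 mm, above the bed's underside.
- cover_grip (a point): Centre of the black bow handle on the cover's middle, 34 mm above the plate's underside; axes as the cover's. The bar is 14 mm wide (x), 84 mm long (y), 16 mm high (26 to 42 mm above the plate's underside), on two legs, each 14 mm square, at y = +34 and -34 mm.
- latch (a joint): Red swing hold-down on the bed's +y edge, on an upright pivot. 0 = shut, at its stop, arm to the bed's -y, over the cover's edge; grows as it opens, arm swinging towards the bed's -x, up to 1.7 rad. Stays where left (0.06 N m). Arm 16 mm wide, 40 mm long from the pivot, 29 to 37 mm above the bed's underside: passes 2 mm over a cover that is home, is blocked by one that is not.
- latch_knob (a point): Middle of the hold-down's upright black knob: 13 mm thick, 31 mm from the pivot along the arm, from 41 to 69 mm above the bed's underside (this point: 53 mm).
- latch_pivot (a point): Point on the hold-down's pivot axis, at bed x = 0, y = +108 mm, at the underside of the arm (29 mm above the bed's underside); axes as the bed's.
- white_jar: white-lidded ink jar, 58 mm across, 62 mm tall; a bystander; origin at the centre of its underside.
- yellow_jar: black ink jar with a yellow lid, 62 mm across, 70 mm tall; a bystander; origin at the centre of its underside.
- wood_squeegee: wooden hand squeegee lying flat, 73 x 190 x 24 mm; a bystander; origin at the centre of its underside.
- pin_case: small grey hinged case, 82 x 110 x 29 mm; a bystander; origin at the centre of its underside.

How it is judged:
By the outcome, as a careful person would: the job done as asked, in the order asked, and still so for the second after the job is handed in, with the robot touching nothing.
It also fails if it takes over 67 s, if anything falls off the work surface, if the arm or the gripper's body presses on something with over 40 N, if the wrist force passes 120 N, or if a joint passes its speed limit or range.

## Robot

A 6-joint arm with a two-finger parallel gripper is mounted at the origin on a cart in front of the work surface, level with it; the furniture and walls round the work are solid. World frame = base frame: x ahead of the robot, y to its left, z up, the work surface at z = 0. Lengths are in m, angles in degrees, forces in N, time in s.
With the tool pointing down it reaches from about 0.25 to 0.725 m from the base axis. Payload 9.7 kg.
Tool frame: the origin (TCP) lies on the centre line of the jaws, within the pads' length; the fingertips stand 22 mm ahead of it and the grasp point (between the pads) lies 3 mm ahead of it; z points along the fingers, y is the direction in which the jaws open and shut (so a half turn about z gives the same grasp; the last joint's range is limited). The gripper opens to 85 mm and grips with 20 to 120 N. Pads are 22 mm wide; open, the fingers measure 114 mm over their backs; the gripper's body (76 mm by 85 mm) begins 54 mm behind the grasp point. The pads swing forward as they close: fully open they stand 13 mm farther back than shut.
Start: joints at [-69.786, 4.979, 10.078, 95.1, 0, 90], TCP at [0.19, -0.516, 0.253] pointing down, gripper open.
Joint ranges: [-179.16, 179.16], [-48.56, 103.87], [-65.8, 70.77], [-126.05, 130.52], [-82.76, 87.17], [-180, 180]. Speed limits (degrees/s): [127.2, 127.2, 147.25, 180, 180, 180].

## Interface

Orientations are given as [roll, pitch, yaw] about the fixed x, y, z axes, in that order (R = Rz(yaw) Ry(pitch) Rx(roll)).
In Python, from workcell import monitor, eyes, job gives the robot as it stands. The module is installed in compiled form; this text tells all that it offers.
- The arm moves only by the tool drive_tool, never from a script. Its argument "plan" is a list of rows, each a list of 3 entries, a list of its own where there are three numbers: the opening, from 0 (shut) to 1 (fully open), then the shift along the world's x, y, z in m, then the turn about the world's z in degrees. In form: [[gripper, [x, y, z], yaw], ...]. A call has 1 to 10 rows; each row shifts and turns the commanded pose from where the row before left it; what a row does not reach is not made up. A row lasts 1/8 s, in which the tool goes at most 62.5 mm and 10.7 degrees, less where a joint would pass 70% of its speed; a pose out of reach is approached as far as the arm can. A call is refused whole if a number of a shift passes 0.0625 or a number of a turn 10.7, either way. A call with a gripper value outside its range is refused whole. The fingers move at their own pace and stop on an object; "grip_force" is the grip in N (left out, the last holds). Time passes only in rows, so rows that do not move let the fingers close. It gives the time, the measured TCP pose, the force and the opening at its end, in the units of the state.
- monitor.get_obs(): the state, without advancing time (a new reading comes with each control period).
- eyes.camera(name): name is "scene" or "top" or "wrist"; returns (picture, depth): 400x640x3 uint8, red, green, blue; 400x640 float32, m along the optical axis (not along the pixel's ray), 0 where there is no reading.
- eyes.camera_params(name): a dict with "fx", "fy", "cx", "cy" (pixels), "extrinsics" (4x4, takes a point from world to camera coordinates); the wrist camera has in their place "mount" (4x4, takes a point from camera to tool coordinates, whose origin is the TCP and whose axes are the flange's). Camera axes: x right, y down, z forward; pixel columns grow to the right and rows downward; lengths in m; the calibration is good to about 2 mm. A picture is of the moment at which its call begins: read the wrist's pose just before it. camera_params takes no time and is no camera call.
- job.job_done(): hands the job in, once; it reports no verdict.
The state is a dict: "time": time; "q": joint angles; "qd": joint speeds; "joint_efforts": joint torques, N m; "ee_pos": TCP position; "tcp_rot": TCP orientation; "wrist_force": force on the tool from outside, world axes, zero at the start; "torque": the same for the moment, N m; "opening": finger opening in m.
Only numpy, scipy, OpenCV 4.12 (cv2) and the standard library are available. Lean on these libraries where they do the work, as an engineer would, in place of code of your own. Each camera call takes 0.05 s, during which the arm holds its last target.

## Working session

There is one attempt and no reset: what is moved stays moved. The work goes in short steps, Python scripts to look and compute and a tool call to move; the robot and the scene stay as the last step left them, time stands still between calls to the robot, and variables do not carry over. Pictures are saved under pics/ and viewed, and the job is handed in when it is done.

Besides the shell and the picture viewer there is one more tool, called after ">>>" as name(argument=value, ...), one argument or row to a line, values as JSON. drive_tool: Moves the arm, as the interface text tells. Its arguments: {"type":"object","properties":{"plan":{"type":"array","items":{"type":"array"}},"grip_force":{"type":"number"}},"required":["plan"]}

```bash
mkdir -p pics
python3 - <<'E'
from workcell import monitor, eyes
import cv2,numpy as np
o=monitor.get_obs();print(o)
for n in ("scene","top"):
    p,d=eyes.camera(n);cv2.imwrite(f"pics/{n}0.png",p[:,:,::-1]);np.save(f"pics/{n}0.npy",d)
    print(n,eyes.camera_params(n))
print(eyes.camera_params("wrist"))
E
```

```text
{'time': 0.0, 'q': array([-6.97863654e+01,  5.00954420e+00,  1.00337418e+01,  9.51008606e+01,
        9.29237353e-04,  8.99994083e+01]), 'qd': array([-0.01739684,  0.00833633,  0.07610266,  0.07607389, -0.02565252,
        0.00363866]), 'joint_efforts': array([-4.48080773e-04, -5.20383918e+01,  4.64807332e+01,  1.61975215e-02,
       -1.06161892e-04, -1.49763832e-05]), 'ee_pos': array([ 0.18996621, -0.5159218 ,  0.25259161]), 'tcp_rot': array([-1.79923337e+02, -9.30028211e-04,  2.02142250e+01]), 'wrist_force': array([-0.91048602, -0.98432834, -0.14169206]), 'torque': array([0.02005142, 0.03251353, 0.02861907]), 'opening': 0.08544766556169907}
scene {'fx': 486.0376009304934, 'fy': 486.0376009304934, 'cx': 313.73683851650884, 'cy': 190.82386334120105, 'extrinsics': array([[-0.79564654, -0.60547326,  0.01867395,  0.51451804],
       [-0.43290258,  0.54676912, -0.71668605,  0.2672301 ],
       [ 0.42372389, -0.57831278, -0.69714589,  1.28690394],
       [ 0.        ,  0.        ,  0.        ,  1.        ]])}
top {'fx': 439.26734395838184, 'fy': 439.26734395838184, 'cx': 325.3443332228452, 'cy': 198.49229955331646, 'extrinsics': array([[-0.01784116, -0.99982901,  0.00486262,  0.08396963],
       [-0.99707099,  0.01742977, -0.07446902,  0.59526309],
       [ 0.07437154, -0.00617699, -0.99721147,  1.36985248],
       [ 0.        ,  0.        ,  0.        ,  1.        ]])}
{'fx': 355.9179574179486, 'fy': 355.9179574179486, 'cx': 320.57997123978896, 'cy': 197.66542848764573, 'mount': array([[ 5.11571591e-04, -9.44588091e-01, -3.28257636e-01,
         8.47930092e-02],
       [ 9.99999863e-01,  4.47818060e-04,  2.69812199e-04,
         7.27490802e-04],
       [-1.07861692e-04, -3.28257730e-01,  9.44588191e-01,
        -1.20677982e-01],
       [ 0.00000000e+00,  0.00000000e+00,  0.00000000e+00,
         1.00000000e+00]])}
```

View pics/scene0.png

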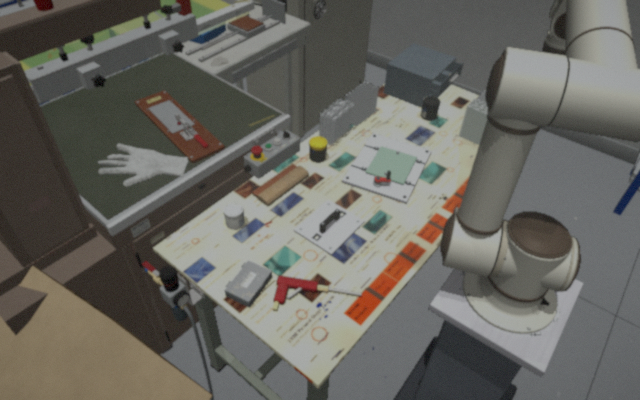

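View pics/top0.png

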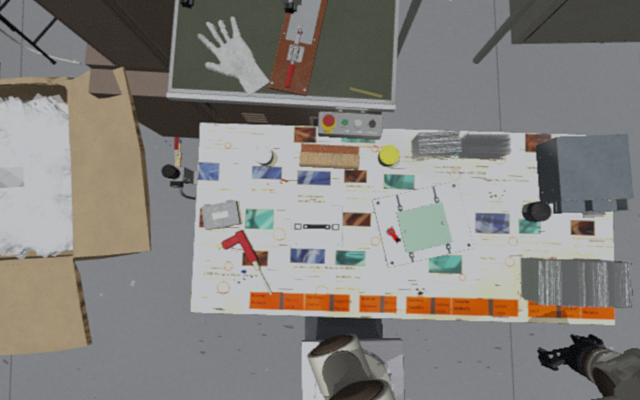

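The scene shows the cover (top ~317,227), the bed (~424,225) with the red latch at its left (~393,234), and the bystanders round them. I'll zoom in.

Run:
```python
import cv2
p=cv2.imread("pics/top0.png")
cv2.imwrite("pics/z1.png",cv2.resize(p[175:275,280:480],None,fx=4,fy=4,interpolation=cv2.INTER_CUBIC))
p=cv2.imread("pics/scene0.png")
cv2.imwrite("pics/z2.png",cv2.resize(p[120:260,290:450],None,fx=4,fy=4,interpolation=cv2.INTER_CUBIC))
```

```text
(no output)
```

View pics/z1.png

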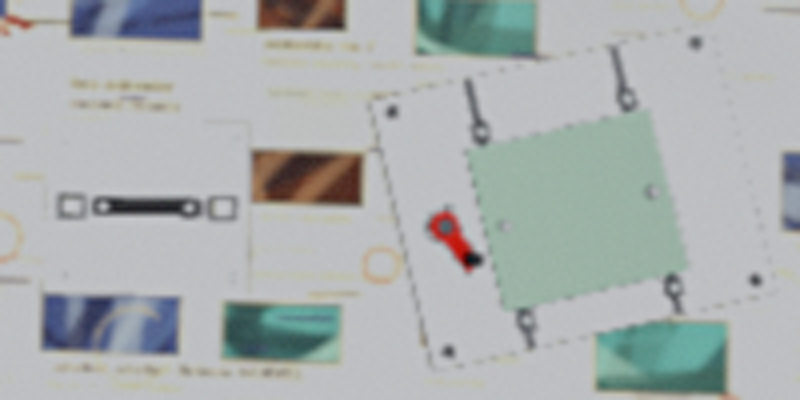

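View pics/z2.png

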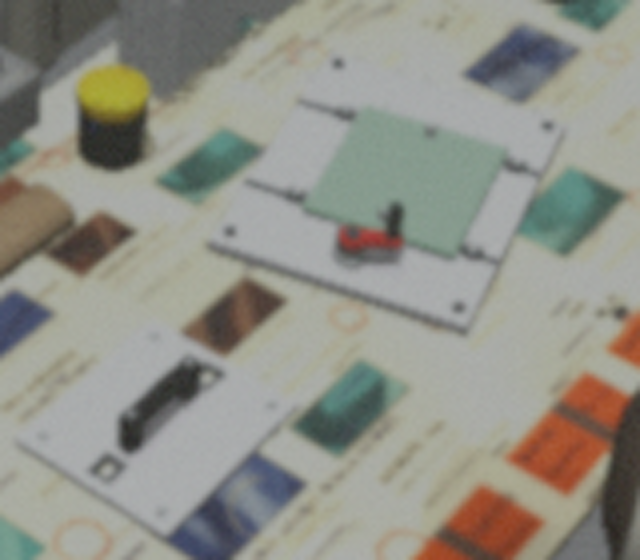

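```bash
cat > h.py <<'E'
import numpy as np
from scipy.spatial.transform import Rotation as R
def ray(uv,K,T,z):  # T world->cam ; intersect plane z
    c=-T[:3,:3].T@T[:3,3]
    d=np.array([(uv[0]-K['cx'])/K['fx'],(uv[1]-K['cy'])/K['fy'],1.])@T[:3,:3]
    return c+d*(z-c[2])/d[2]
def wristT(obs,K):
    M=np.eye(4);M[:3,:3]=R.from_euler('xyz',obs['tcp_rot'],degrees=True).as_matrix();M[:3,3]=obs['ee_pos']
    return np.linalg.inv(M@K['mount'])
def frompt(p,T,K):
    c=T[:3,:3]@np.asarray(p)+T[:3,3];return K['fx']*c[0]/c[2]+K['cx'],K['fy']*c[1]/c[2]+K['cy']
E
python3 - <<'E'
from workcell import eyes
from h import *
K=eyes.camera_params("top");T=K['extrinsics']
f=lambda u,v,z:print((u,v),ray((280+u/4,175+v/4),K,T,z)[:2].round(4))
print('bed');[f(*a,.012) for a in [(372,100),(437,370),(775,290),(715,28)]]
print('studs');f(503,226,.029);f(652,192,.029)
print('pivot,knob');f(443,226,.037);f(474,259,.069)
print('slots');f(71,206,.006);f(222,208,.006)
E
```

```text
bed
(372, 100) [ 0.5899 -0.0786]
(437, 370) [ 0.3755 -0.1244]
(775, 290) [ 0.4334 -0.3942]
(715, 28) [ 0.6429 -0.3551]
studs
(503, 226) [ 0.4879 -0.1769]
(652, 192) [ 0.5124 -0.2949]
pivot,knob
(443, 226) [ 0.4887 -0.1286]
(474, 259) [ 0.4634 -0.1466]
slots
(71, 206) [0.5098 0.1629]
(222, 208) [0.5061 0.0426]
```

>>> drive_tool(
  plan=[
    [1,[0.031,0.032,0],8.2],
    [1,[0.031,0.032,0],8.2],
    [1,[0.031,0.032,0],8.2],
    [1,[0.031,0.032,0],8.2],
    [1,[0.031,0.032,0],8.2],
    [1,[0.031,0.032,0],8.2],
    [1,[0.031,0.032,0],8.2],
    [1,[0.031,0.032,0],8.2],
    [1,[0.031,0.032,0],8.2],
    [1,[0.031,0.032,0],8.2],
  ],
)

```text
time: 1.35
ee_pos: [0.5008, -0.1949, 0.253]
tcp_rot: [-180.0, -0.0, 102.5]
wrist_force: [1.1, -0.6, -0.0]
opening: 0.0853
```

>>> drive_tool(
  plan=[
    [1,[0,0,0],0],
    [1,[0,0,0],0],
  ],
)

```text
time: 1.6
ee_pos: [0.4998, -0.1961, 0.253]
tcp_rot: [-180.0, -0.0, 102.2]
wrist_force: [-0.8, 0.8, 0.4]
opening: 0.0856
```

Run:
```python
from workcell import monitor, eyes
import cv2,numpy as np,pickle
o=monitor.get_obs();p,d=eyes.camera("wrist");print(o['time'],o['ee_pos'],o['tcp_rot'],o['q'])
pickle.dump((o,p,d),open("pics/w1.pkl","wb"));cv2.imwrite("pics/w1.png",p[:,:,::-1])
```

```text
1.6 [ 0.49976753 -0.19614837  0.25295477] [-1.79951013e+02 -1.75275587e-02  1.02175437e+02] [-2.14228479e+01  3.20719113e+00  8.16632073e+00  9.50096315e+01
 -1.25081544e-02  5.64017134e+01]
```

View pics/w1.png

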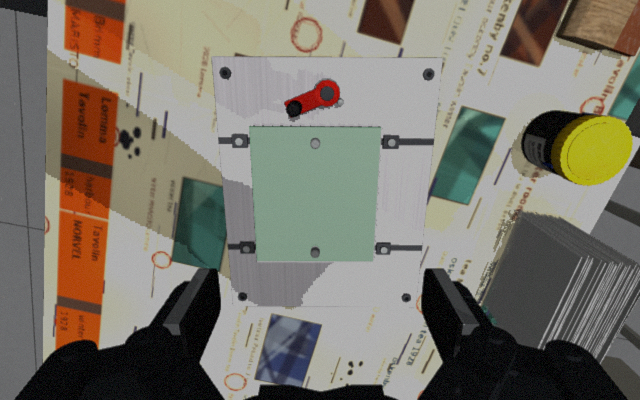

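The wrist view shows the whole bed: studs at (315,143) and (315,252), latch pivot (328,93), knob (293,108), screws at the corners. I'll zoom for subpixel positions.

Run:
```python
import cv2
p=cv2.imread("pics/w1.png")
cv2.imwrite("pics/z3.png",cv2.resize(p[50:200,200:450],None,fx=3.2,fy=3.2,interpolation=cv2.INTER_CUBIC))
cv2.imwrite("pics/z4.png",cv2.resize(p[180:330,200:450],None,fx=3.2,fy=3.2,interpolation=cv2.INTER_CUBIC))
```

```text
(no output)
```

View pics/z3.png

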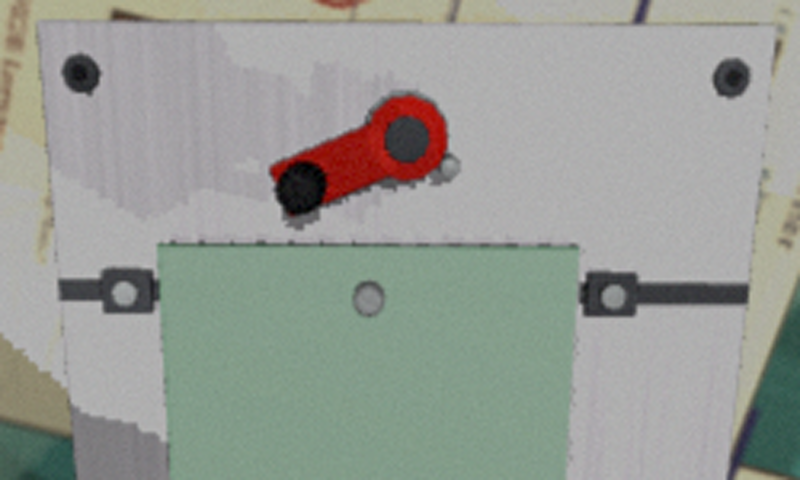

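View pics/z4.png

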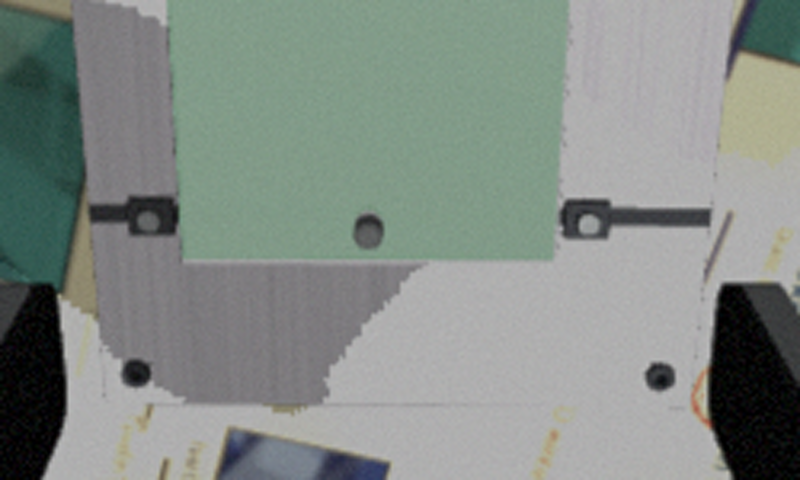

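Run:
```python
from workcell import eyes
from h import *
import pickle
o,p,d=pickle.load(open("pics/w1.pkl","rb"));K=eyes.camera_params("wrist");T=wristT(o,K)
g=lambda u,v,z,v0:ray((200+u/3.2,v0+v/3.2),K,T,z)[:2]
A=lambda u,v,z:g(u,v,z,50); B=lambda u,v,z:g(u,v,z,180)
bc=np.array([A(38,20,.012),A(774,25,.012),B(105,400,.012),B(690,408,.012)])
sc=np.array([A(81,74,.013),A(731,77,.013),B(136,373,.013),B(660,376,.013)])
print(bc.round(4),bc.mean(0));print(sc.round(4),sc.mean(0))
s1=A(369,298,.029);s2=B(368,232,.029);v=s1-s2
print('studs',s1,s2,np.linalg.norm(v),'yaw',np.degrees(np.arctan2(-v[0],v[1])),'mid',(s1+s2)/2)
for e in (sc[1]-sc[0],sc[3]-sc[2],bc[1]-bc[0]):print('edge',np.linalg.norm(e),np.degrees(np.arctan2(e[1],e[0])))
for e in (sc[0]-sc[2],sc[1]-sc[3]):print('edge y',np.linalg.norm(e),np.degrees(np.arctan2(-e[0],e[1])))
th=np.radians(12);x=np.array([np.cos(th),np.sin(th)]);y=np.array([-x[1],x[0]])
st=np.array([A(158,243,.021),A(578,246,.021),B(183,262,.021),B(553,262,.021)])
print('stack',st.mean(0),np.linalg.norm(st[1]-st[0]),np.linalg.norm(st[0]-st[2]))
pv=A(407,138,.037);kn=A(302,188,.069);q=kn-pv;print('piv',pv,'kn',kn,np.linalg.norm(q),q@x,q@y)
c=sc.mean(0);print('stud x',((s1+s2)/2-c)@x,'piv in bed',(pv-c)@x,(pv-c)@y)
```

```text
[[ 0.378  -0.1201]
 [ 0.5909 -0.0755]
 [ 0.4342 -0.3924]
 [ 0.6496 -0.349 ]] [ 0.51317358 -0.23426826]
[[ 0.3925 -0.1324]
 [ 0.5827 -0.0922]
 [ 0.444  -0.3774]
 [ 0.6341 -0.3373]] [ 0.51334248 -0.23480718]
studs [ 0.49028932 -0.17711232] [ 0.51454483 -0.29357438] 0.11896109480337161 yaw 11.764791591653152 mid [ 0.50241708 -0.23534335]
edge 0.19435232095357424 11.954819808788876
edge 0.1943331987226552 11.913286557623017
edge 0.21755747390836483 11.836713045286967
edge y 0.2503232090211272 11.861523254413754
edge y 0.25046411133648305 11.857189682073717
stack [ 0.50221691 -0.23586311] 0.12870243054082028 0.15043235569193494
piv [ 0.49122451 -0.12870547] kn [ 0.46639966 -0.14533321] 0.029879004761021025 -0.02773947169119015 -0.011103001207006042
stud x -0.01079813655583519 piv in bed 0.00042514530647695073 0.10838171695677987
```

>>> drive_tool(
  plan=[
    [0,[-0.006,0.005,-0.03],0],
    [0,[-0.006,0.005,-0.035],0],
    [0,[-0.006,0.005,-0.035],0],
    [0,[-0.006,0.005,-0.035],0],
    [0,[-0.005,0.004,-0.04],0],
    [0,[0,0,0],0],
  ],
  grip_force=40,
)

```text
time: 2.4
ee_pos: [0.4686, -0.1722, 0.076]
tcp_rot: [-179.8, -0.1, 102.1]
wrist_force: [-0.0, 0.4, -0.1]
opening: 0.0
```

>>> drive_tool(
  plan=[
    [0,[0,0,0],0],
    [0,[-0.001,0.004,0],0],
    [0,[-0.001,0.004,0],0],
    [0,[-0.001,0.004,0],0],
    [0,[-0.001,0.004,0],0],
    [0,[-0.001,0.005,0],0],
    [0,[0,0,0],0],
  ],
)

```text
time: 3.28
ee_pos: [0.466, -0.1505, 0.0782]
tcp_rot: [180.0, -0.0, 102.2]
wrist_force: [0.2, -0.9, 0.0]
opening: 0.0
```

Run:
```python
from workcell import monitor, eyes
import cv2,numpy as np,pickle
p,d=eyes.camera("wrist");o=monitor.get_obs();print(o['time'],o['ee_pos'],o['tcp_rot'],o['wrist_force'])
cv2.imwrite("pics/w2.png",p[:,:,::-1])
```

```text
3.325 [ 0.46609941 -0.15059207  0.07819541] [ 1.79979048e+02 -4.87207122e-02  1.02246512e+02] [-0.38872577 -0.71032572 -0.77588326]
```

View pics/w2.png

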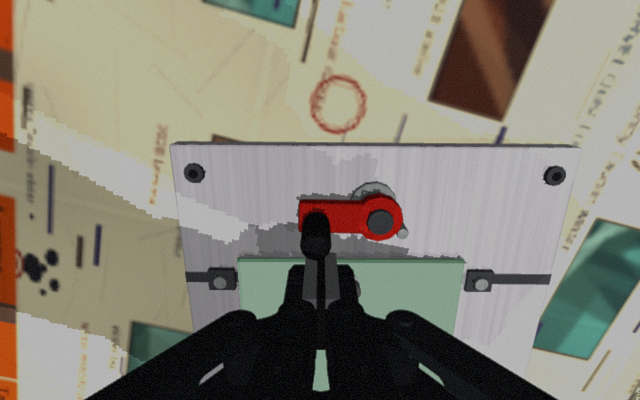

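The latch (pivot ~(380,222), knob ~(316,230)) is now square to the bed's y axis, so it is clear of where the cover goes. Next I look at the cover.

>>> drive_tool(
  plan=[
    [0,[0.002,-0.008,0],0],
    [0,[0,0,0.05],0],
    [0.5,[0,0.02,0.055],-2],
    [1,[0.006,0.05,0.055],-2],
    [1,[0.006,0.05,0.015],-2],
    [1,[0.006,0.05,0],-2],
    [1,[0.006,0.05,0],-2],
    [1,[0.006,0.05,0],-2],
    [1,[0.006,0.036,0],-2],
    [1,[0,0,0],0],
  ],
)

```text
time: 4.58
ee_pos: [0.5034, 0.1407, 0.2437]
tcp_rot: [-179.9, -0.0, 88.4]
wrist_force: [0.1, -0.5, -0.6]
opening: 0.0854
```

>>> drive_tool(
  plan=[
    [1,[0,0,0],0],
    [1,[0,0,0],0],
  ],
)

```text
time: 4.82
ee_pos: [0.5032, 0.1378, 0.2445]
tcp_rot: [180.0, -0.0, 88.2]
wrist_force: [0.1, -0.2, -0.1]
opening: 0.0853
```

Run:
```python
from workcell import monitor, eyes
import cv2,numpy as np,pickle
o=monitor.get_obs();p,d=eyes.camera("wrist");print(o['time'],o['ee_pos'],o['tcp_rot'],o['q'])
pickle.dump((o,p,d),open("pics/w3.pkl","wb"));cv2.imwrite("pics/w3.png",p[:,:,::-1])
cv2.imwrite("pics/z5.png",cv2.resize(p[60:300,190:450,::-1],None,fx=2.4,fy=2.4,interpolation=cv2.INTER_CUBIC))
```

```text
4.825 [0.50317237 0.13781158 0.24447344] [ 1.79994772e+02 -2.64027735e-04  8.81523364e+01] [ 1.53175150e+01  8.97830233e-01  4.84480054e+00  9.39418969e+01
 -1.29075225e-03  1.07165179e+02]
```

View pics/w3.png

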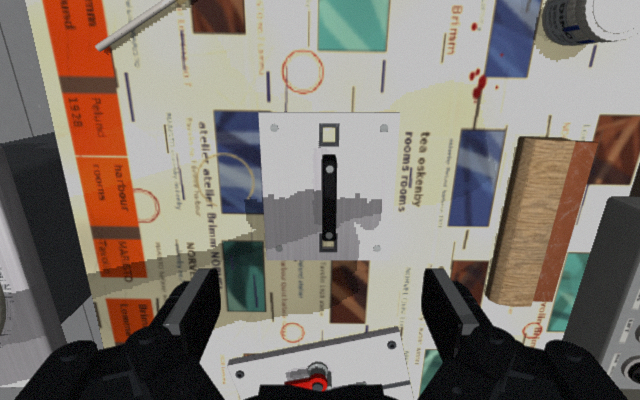

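View pics/z5.png

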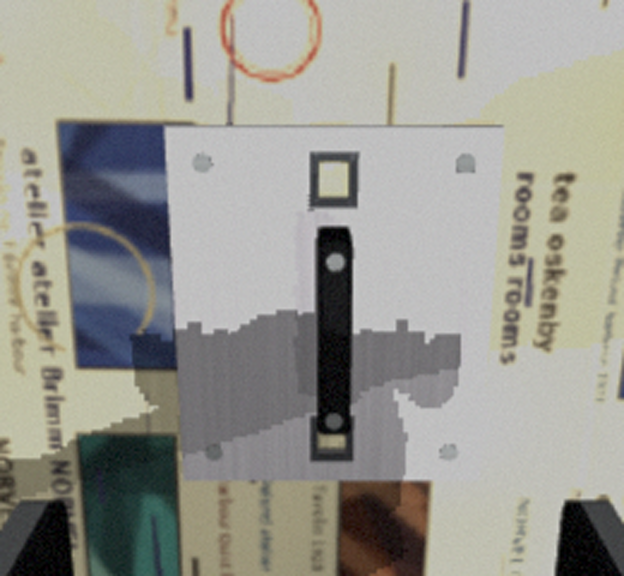

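Run:
```python
from workcell import eyes
from h import *
import pickle
o,p,d=pickle.load(open("pics/w3.pkl","rb"));K=eyes.camera_params("wrist");T=wristT(o,K)
A=lambda u,v,z:ray((190+u/2.4,60+v/2.4),K,T,z)[:2]
c=np.array([A(165,126,.006),A(503,125,.006),A(181,481,.006),A(484,481,.006)])
print(c.round(4))
s=np.array([A(203,163,.006),A(465,163,.006),A(213,452,.006),A(448,452,.006)]);print(s.round(4),s.mean(0))
for e in (s[1]-s[0],s[3]-s[2],s[0]-s[2],s[1]-s[3],c[0]-c[2]):print(np.linalg.norm(e),np.degrees(np.arctan2(e[1],e[0])))
h1=A(336,262,.042);h2=A(334,422,.042);v=h1-h2;print('handle',h1,h2,np.linalg.norm(v),(h1+h2)/2,np.degrees(np.arctan2(-v[0],v[1])))
s1=A(334,180,.006);print('slot',s1)
```

```text
[[0.444  0.188 ]
 [0.5828 0.184 ]
 [0.437  0.0236]
 [0.5805 0.0192]]
[[0.4585 0.1724]
 [0.5676 0.169 ]
 [0.4533 0.0384]
 [0.5632 0.035 ]] [0.51064538 0.10372121]
0.10916517695364958 -1.8080217205318927
0.10999233667099613 -1.7808750655402463
0.1340891981899687 87.75747017537611
0.13403336248021203 88.11087731451025
0.1644780792726425 87.56462591191432
handle [0.51228646 0.13757175] [0.50987484 0.06910125] 0.06851295847589738 [0.51108065 0.1033365 ] -2.017192355716735
slot [0.51290383 0.1636438 ]
```

>>> drive_tool(
  plan=[
    [1,[0.002,-0.0086,-0.03],0],
    [1,[0.002,-0.0086,-0.04],0],
    [1,[0.002,-0.0086,-0.04],0],
    [1,[0.002,-0.0086,-0.035],0],
    [1,[0,0,0],0],
    [1,[0,0,0],0],
  ],
)

```text
time: 5.62
ee_pos: [0.5116, 0.1043, 0.101]
tcp_rot: [179.9, -0.0, 88.2]
wrist_force: [0.4, -0.9, -0.2]
opening: 0.0853
```

>>> drive_tool(
  plan=[
    [1,[-0.0005,-0.0005,-0.021],0],
    [1,[0,0,-0.021],0],
    [1,[0,0,-0.019],0],
    [1,[0,0,0],0],
    [0,[0,0,0],0],
    [0,[0,0,0],0],
    [0,[0,0,0],0],
    [0,[0,0,0],0],
    [0,[0,0,0],0],
  ],
  grip_force=60,
)

```text
time: 6.75
ee_pos: [0.5107, 0.1039, 0.0388]
tcp_rot: [180.0, -0.0, 88.2]
wrist_force: [-2.5, -0.2, 4.1]
opening: 0.0132
```

>>> drive_tool(
  plan=[
    [0,[0,0,0.02],0],
    [0,[0,0,0.035],0],
    [0,[0,0,0.035],0],
    [0,[0,0,0],0],
    [0,[0,0,0],0],
  ],
)

```text
time: 7.38
ee_pos: [0.5099, 0.1038, 0.1265]
tcp_rot: [-179.9, 0.0, 88.2]
wrist_force: [0.7, 0.2, -6.7]
opening: 0.0129
```

>>> drive_tool(
  plan=[
    [0,[-0.001,-0.03,0],1.5],
    [0,[-0.001,-0.042,0],1.7],
    [0,[-0.001,-0.042,0],1.7],
    [0,[-0.001,-0.042,0],1.7],
    [0,[-0.001,-0.042,0],1.7],
    [0,[-0.001,-0.042,0],1.7],
    [0,[-0.001,-0.042,0],1.7],
    [0,[-0.001,-0.037,0],1.5],
    [0,[0,-0.02,0],0.5],
    [0,[0,0,0],0],
  ],
)

```text
time: 8.62
ee_pos: [0.5015, -0.2359, 0.1259]
tcp_rot: [-179.8, -0.1, 101.8]
wrist_force: [-0.5, 1.2, -6.3]
opening: 0.0129
```

>>> drive_tool(
  plan=[
    [0,[0,0,0],0],
    [0,[0,0,0],0],
  ],
)

```text
time: 8.88
ee_pos: [0.5024, -0.2342, 0.1278]
tcp_rot: [-180.0, -0.0, 102.0]
wrist_force: [0.4, 0.2, -5.0]
opening: 0.0128
```

Run:
```python
from workcell import monitor, eyes
import cv2,numpy as np,pickle
o=monitor.get_obs();print(o['time'],o['ee_pos'],o['tcp_rot'],o['wrist_force'],o['torque'])
p,d=eyes.camera("wrist")
pickle.dump((o,p,d),open("pics/w4.pkl","wb"));cv2.imwrite("pics/w4.png",p[:,:,::-1])
```

```text
8.875 [ 0.50244179 -0.2342176   0.12781629] [-1.79961607e+02 -3.99394181e-02  1.01963503e+02] [ 0.35416355  0.16787663 -4.97075854] [ 0.01340191 -0.01164049 -0.07338904]
```

View pics/w4.png

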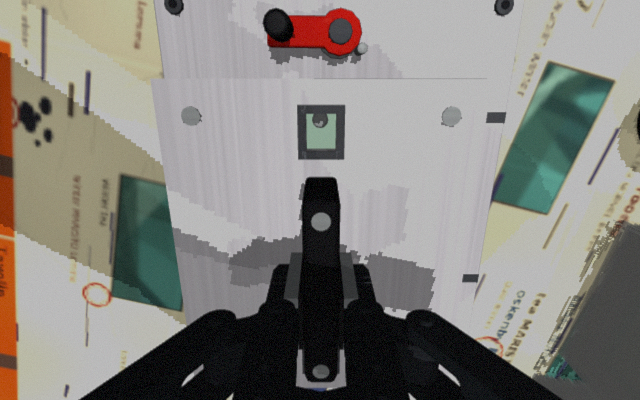

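Run:
```python
from workcell import eyes
from h import *
import pickle
o,p,d=pickle.load(open("pics/w4.pkl","rb"));K=eyes.camera_params("wrist");T=wristT(o,K)
th=np.radians(11.9);x=np.array([np.cos(th),np.sin(th)]);y=np.array([-x[1],x[0]])
a=ray((320,118.5),K,T,.029)[:2]
for zt in (.094,.095):
  b=ray((321,131.5),K,T,zt)[:2];e=a-b;print(a,b,'stud-slot bed x,y mm',e@x*1e3,e@y*1e3,(b-o['ee_pos'][:2])@y)
import cv2
cv2.imwrite("pics/z6.png",cv2.resize(p[90:180,270:380,::-1],None,fx=6,fy=6,interpolation=cv2.INTER_CUBIC))
```

```text
[ 0.49013009 -0.17699508] [ 0.49039123 -0.17498742] stud-slot bed x,y mm -0.669514007362228 -1.91067499166158 0.06044214684151429
[ 0.49013009 -0.17699508] [ 0.49036104 -0.17484061] stud-slot bed x,y mm -0.670248286687953 -2.0605534381969948 0.0605920252880497
```

View pics/z6.png

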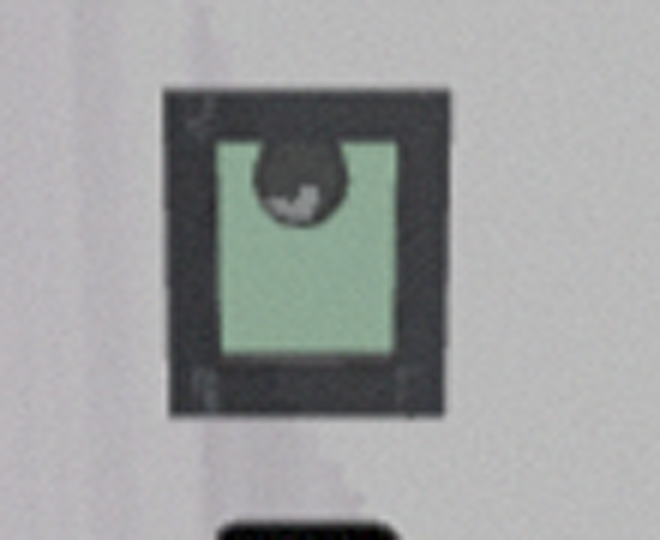

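>>> drive_tool(
  plan=[
    [0,[-0.0004,-0.0017,-0.015],0],
    [0,[0,0,-0.015],0],
    [0,[0,0,-0.012],0],
    [0,[0,0,-0.008],0],
    [0,[0,0,0],0],
    [0,[0,0,0],0],
  ],
)

```text
time: 9.68
ee_pos: [0.5024, -0.2369, 0.0788]
tcp_rot: [180.0, 0.0, 101.9]
wrist_force: [0.2, 0.1, -4.8]
opening: 0.0133
```

>>> drive_tool(
  plan=[
    [0,[0,0,-0.004],0],
    [0,[0,0,-0.003],0],
    [0,[0,0,-0.002],0],
    [0,[0,0,-0.001],0],
    [0,[0,0,-0.001],0],
    [0,[0,0,0],0],
  ],
)

```text
time: 10.42
ee_pos: [0.5022, -0.2368, 0.0674]
tcp_rot: [-180.0, -0.0, 101.9]
wrist_force: [-0.5, -0.3, -5.6]
opening: 0.0131
```

>>> drive_tool(
  plan=[
    [0,[0,0,-0.001],0],
    [0,[0,0,-0.001],0],
    [0,[0,0,-0.001],0],
    [0,[0,0,0],0],
  ],
)

```text
time: 10.92
ee_pos: [0.5021, -0.2368, 0.0642]
tcp_rot: [-180.0, -0.0, 101.9]
wrist_force: [0.3, 0.2, -6.0]
opening: 0.0132
```

No contact force at 3–4 mm below riding height, so both slots seem to be entering. I keep going slowly.

>>> drive_tool(
  plan=[
    [0,[0,0,-0.001],0],
    [0,[0,0,-0.001],0],
    [0,[0,0,-0.001],0],
    [0,[0,0,0],0],
  ],
)

```text
time: 11.42
ee_pos: [0.5021, -0.2368, 0.0613]
tcp_rot: [-180.0, -0.0, 101.9]
wrist_force: [-0.1, 0.6, -4.9]
opening: 0.013
```

Run:
```python
from workcell import monitor
o=monitor.get_obs();print(o['ee_pos'],o['wrist_force'],o['torque'])
```

```text
[ 0.50210256 -0.23677246  0.06125359] [-0.12007977  0.56573076 -4.89236722] [-0.02689545 -0.00633044 -0.06195774]
```

>>> drive_tool(
  plan=[
    [0,[0,0,-0.0007],0],
    [0,[0,0,-0.0007],0],
    [0,[0,0,0],0],
  ],
)

```text
time: 11.8
ee_pos: [0.5022, -0.2368, 0.0599]
tcp_rot: [-180.0, -0.0, 101.9]
wrist_force: [0.3, 0.0, -5.3]
opening: 0.0127
```

>>> drive_tool(
  plan=[
    [0,[0,0,-0.0007],0],
    [0,[0,0,0],0],
  ],
)

```text
time: 12.05
ee_pos: [0.5022, -0.2368, 0.0598]
tcp_rot: [180.0, 0.0, 101.9]
wrist_force: [-3.8, 1.5, 1.9]
opening: 0.0129
```

Contact at TCP z 0.0598 against a predicted 0.060 for home, with a force of about 7 N. I'll release and look.

>>> drive_tool(
  plan=[
    [0.5,[0,0,0],0],
    [1,[0,0,0],0],
    [1,[0,0,0],0],
    [1,[0,0,0.02],0],
    [1,[0,0,0.045],0],
    [1,[0,0,0.045],0],
    [1,[0,0,0.045],0],
    [1,[0,0,0],0],
    [1,[0,0,0],0],
  ],
)

```text
time: 13.18
ee_pos: [0.5022, -0.2368, 0.2137]
tcp_rot: [-180.0, -0.0, 101.9]
wrist_force: [0.4, 0.4, -0.8]
opening: 0.0857
```

Run:
```python
from workcell import monitor, eyes
import cv2,numpy as np,pickle
o=monitor.get_obs();print(o['time'],o['ee_pos'],o['tcp_rot'],o['wrist_force'],o['torque'])
p,d=eyes.camera("wrist")
pickle.dump((o,p,d),open("pics/w5.pkl","wb"));cv2.imwrite("pics/w5.png",p[:,:,::-1])
# plate plane from depth
from h import *
K=eyes.camera_params("wrist");T=wristT(o,K);Ti=np.linalg.inv(T)
v,u=np.mgrid[0:400,0:640];P=np.stack([(u-K['cx'])/K['fx']*d,(v-K['cy'])/K['fy']*d,d],-1)@Ti[:3,:3].T+Ti[:3,3]
np.save("pics/w5P.npy",P)
for (a,b) in [(270,120),(370,120),(270,200),(370,200),(270,240),(370,240),(230,80),(400,80)]:print(a,b,P[b-3:b+4,a-3:a+4].reshape(-1,3).mean(0).round(4))
```

```text
13.175 [ 0.50216284 -0.23683115  0.21372274] [-1.79987047e+02 -1.00300717e-02  1.01911428e+02] [ 0.39362227  0.35627386 -0.77379643] [-0.02028469 -0.00906973  0.01566907]
270 120 [ 0.4505 -0.1996  0.0272]
370 120 [ 0.5336 -0.182   0.027 ]
270 200 [ 0.4621 -0.2708  0.0273]
370 200 [ 0.5517 -0.2518  0.0272]
270 240 [ 0.4689 -0.3076  0.0334]
370 240 [ 0.5618 -0.291   0.027 ]
230 80 [ 0.4096 -0.1754  0.0123]
400 80 [ 0.5482 -0.1458  0.0333]
```

View pics/w5.png

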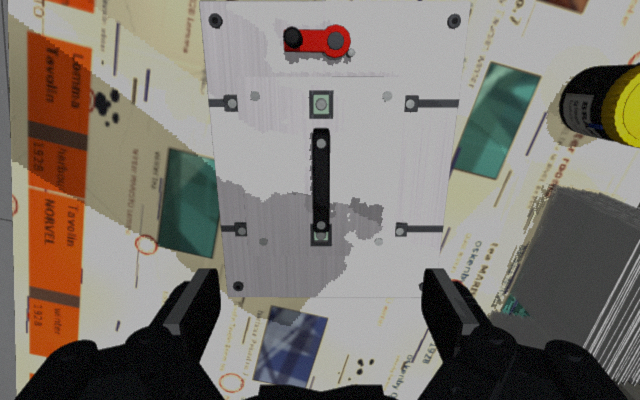

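The wrist picture shows studs centred in both slots at (321,103) and (320,232). The plate top measures z 0.027 all over, which is home and flat. Now I swing the latch shut, starting with a push from its +y side.

>>> drive_tool(
  plan=[
    [0,[-0.009,0.025,0],0],
    [0,[-0.0135,0.0355,0],0],
    [0,[-0.0135,0.0355,0],0],
    [0,[-0.0118,0.0305,0],0],
    [0,[0,0,-0.03],0],
    [0,[0,0,-0.035],0],
    [0,[0,0,-0.035],0],
    [0,[0,0,-0.025],0],
    [0,[0,0,0],0],
  ],
  grip_force=40,
)

```text
time: 14.35
ee_pos: [0.4525, -0.1099, 0.0865]
tcp_rot: [-179.7, -0.1, 101.9]
wrist_force: [-0.2, 0.4, 0.3]
opening: 0.0001
```

Down to about 0.077, then push along the bed's -y, drifting +x.

>>> drive_tool(
  plan=[
    [0,[0.001,0,-0.01],0],
    [0,[0,0,0],0],
    [0,[0.0016,-0.005,0],0],
    [0,[0.0016,-0.005,0],0],
    [0,[0.0016,-0.005,0],0],
    [0,[0.0016,-0.005,0],0],
    [0,[0.0016,-0.005,0],0],
    [0,[0.0016,-0.005,0],0],
    [0,[0,0,0],0],
  ],
)

```text
time: 15.48
ee_pos: [0.466, -0.1401, 0.0796]
tcp_rot: [179.9, -0.1, 101.9]
wrist_force: [2.4, 6.4, 0.4]
opening: 0.0
```

Run:
```python
from workcell import monitor, eyes
import cv2
o=monitor.get_obs();print(o['time'],o['ee_pos'],o['wrist_force'])
p,d=eyes.camera("wrist");cv2.imwrite("pics/w6.png",p[:,:,::-1])
```

```text
15.475 [ 0.46603981 -0.14010507  0.07957691] [2.41915789 6.38895585 0.38322164]
```

View pics/w6.png

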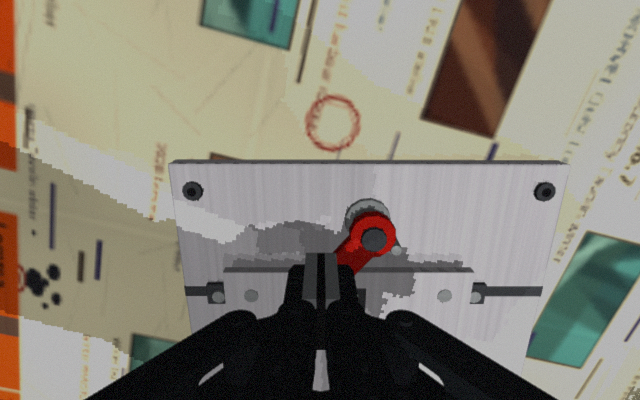

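The arm (pivot (374,238), knob hidden behind the fingers) is about half shut. Now I go round to the -x side and push +x.

>>> drive_tool(
  plan=[
    [0,[-0.0016,0.0078,0],0],
    [0,[-0.0128,-0.0028,0],0],
    [0,[-0.0128,-0.0028,0],0],
    [0,[0.0034,-0.0162,0],0],
    [0,[0.0034,-0.0162,0],0],
    [0,[0,0,0],0],
  ],
)

```text
time: 16.27
ee_pos: [0.4449, -0.1721, 0.0792]
tcp_rot: [180.0, 0.0, 101.8]
wrist_force: [0.0, -1.2, -1.2]
opening: 0.0
```

>>> drive_tool(
  plan=[
    [0,[0.004,0.0008,0],0],
    [0,[0.004,0.0008,0],0],
    [0,[0.004,0.0008,0],0],
    [0,[0.004,0.0008,0],0],
    [0,[0.004,0.0008,0],0],
    [0,[0,0,0],0],
  ],
)

```text
time: 17.02
ee_pos: [0.4638, -0.1681, 0.0793]
tcp_rot: [-179.8, 0.2, 101.8]
wrist_force: [-7.0, -10.9, 2.2]
opening: 0.0002
```

Run:
```python
from workcell import monitor, eyes
import cv2,numpy as np
o=monitor.get_obs();e=o['ee_pos'][:2]-[.5133,-.2348];print(o['time'],o['ee_pos'],o['wrist_force'],'bed',e@[.9785,.2062],e@[-.2062,.9785])
p,d=eyes.camera("wrist");cv2.imwrite("pics/w7.png",p[:,:,::-1])
```

```text
17.025 [ 0.46378819 -0.16806291  0.07926094] [ -6.96558121 -10.8903636    2.19897779] bed -0.03468611697746151 0.07551157896288879
```

View pics/w7.png

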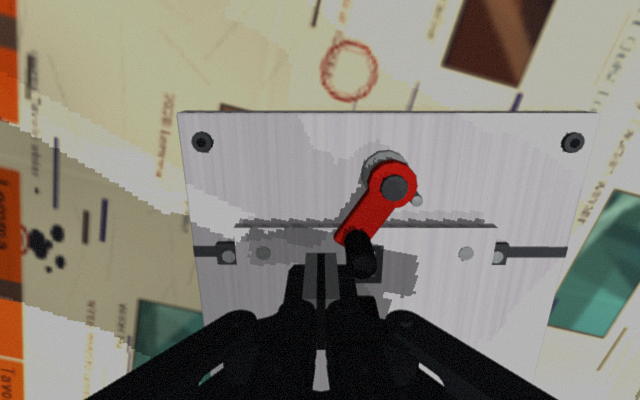

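The finger's front corner is against the knob ((358,250)), at 13 N. I back off, move +y 9 mm and push with the flat side.

>>> drive_tool(
  plan=[
    [0,[-0.0078,-0.0016,0],0],
    [0,[-0.0019,0.009,0],0],
    [0,[0,0,0],0],
    [0,[0.004,0.0008,0],0],
    [0,[0.004,0.0008,0],0],
    [0,[0.003,0.0006,0],0],
    [0,[0,0,0],0],
  ],
)

```text
time: 17.95
ee_pos: [0.4659, -0.1575, 0.0793]
tcp_rot: [-179.9, 0.1, 101.9]
wrist_force: [-3.2, -3.9, 1.9]
opening: 0.0001
```

>>> drive_tool(
  plan=[
    [0,[0.0035,-0.0002,0],0],
    [0,[0.0035,-0.0002,0],0],
    [0,[0,0,0],0],
  ],
)

```text
time: 18.32
ee_pos: [0.4731, -0.1576, 0.0793]
tcp_rot: [-180.0, 0.0, 101.9]
wrist_force: [-1.6, -1.5, 0.7]
opening: 0.0001
```

Run:
```python
from workcell import monitor, eyes
import cv2,numpy as np
o=monitor.get_obs();e=o['ee_pos'][:2]-[.5133,-.2348];print(o['time'],o['ee_pos'],o['wrist_force'],'bed',e@[.9785,.2062],e@[-.2062,.9785])
p,d=eyes.camera("wrist");cv2.imwrite("pics/w8.png",p[:,:,::-1])
```

```text
18.325 [ 0.47311759 -0.15760865  0.0792561 ] [-1.58337515 -1.46319498  0.6816565 ] bed -0.023401633045380642 0.08381735332776528
```

View pics/w8.png

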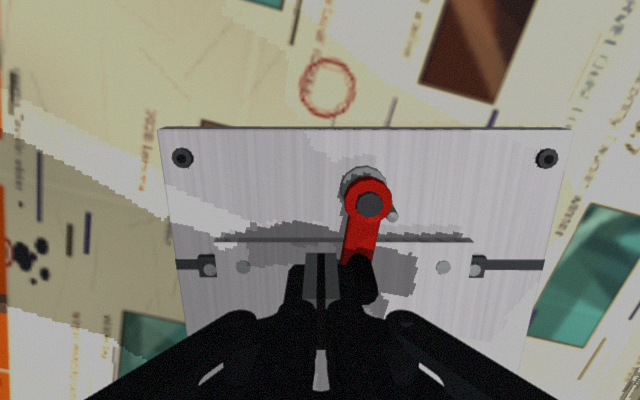

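The latch is now about 12° from shut. I go on in small steps.

>>> drive_tool(
  plan=[
    [0,[0.002,0,0],0],
    [0,[0.002,0,0],0],
    [0,[0,0,0],0],
  ],
)

```text
time: 18.75
ee_pos: [0.477, -0.1573, 0.0792]
tcp_rot: [180.0, -0.0, 101.9]
wrist_force: [-1.2, -1.0, 0.3]
opening: -0.0
```

>>> drive_tool(
  plan=[
    [0,[0.0015,0.0002,0],0],
    [0,[0,0,0],0],
  ],
)

```text
time: 19.0
ee_pos: [0.4779, -0.1571, 0.0792]
tcp_rot: [-179.9, -0.0, 101.9]
wrist_force: [-4.7, -2.6, 0.9]
opening: -0.0001
```

>>> drive_tool(
  plan=[
    [0,[0.001,0.0002,0],0],
    [0,[0,0,0],0],
  ],
)

```text
time: 19.25
ee_pos: [0.4782, -0.1571, 0.0791]
tcp_rot: [-179.8, -0.0, 101.9]
wrist_force: [-8.5, -4.1, 2.9]
opening: 0.0
```

>>> drive_tool(
  plan=[
    [0,[0.001,0.0002,0],0],
    [0,[0,0,0],0],
  ],
)

```text
time: 19.5
ee_pos: [0.4786, -0.157, 0.079]
tcp_rot: [-179.8, 0.0, 101.9]
wrist_force: [-12.5, -4.4, 4.6]
opening: 0.0
```

Force climbs without motion: the latch is at its stop. I back off, rise and check.

>>> drive_tool(
  plan=[
    [0,[-0.004,-0.0008,0],0],
    [0,[-0.008,-0.0016,0],0],
    [0,[0,0,0.04],0],
    [0,[0,0,0.05],0],
    [0,[0,0,0.05],0],
    [0,[0.01,-0.01,0.02],0],
    [0,[0.01,-0.01,0],0],
    [0,[0,0,0],0],
    [0,[0,0,0],0],
  ],
)

```text
time: 20.62
ee_pos: [0.4878, -0.1789, 0.2377]
tcp_rot: [-179.9, -0.1, 101.9]
wrist_force: [0.5, 0.5, -0.1]
opening: 0.0001
```

Run:
```python
from workcell import monitor, eyes
import cv2,numpy as np,pickle
from h import *
o=monitor.get_obs();print(o['time'],o['ee_pos'],o['wrist_force'])
p,d=eyes.camera("wrist");cv2.imwrite("pics/w9.png",p[:,:,::-1]);pickle.dump((o,p,d),open("pics/w9.pkl","wb"))
p2,_=eyes.camera("top");cv2.imwrite("pics/top1.png",p2[:,:,::-1])
K=eyes.camera_params("wrist");T=wristT(o,K);Ti=np.linalg.inv(T)
v,u=np.mgrid[0:400,0:640];P=np.stack([(u-K['cx'])/K['fx']*d,(v-K['cy'])/K['fy']*d,d],-1)@Ti[:3,:3].T+Ti[:3,3]
Q=P[...,:2]-[.5023,-.2355];th=np.radians(11.9);bx=Q@[np.cos(th),np.sin(th)];by=Q@[-np.sin(th),np.cos(th)]
for s in (-1,1):
  for t in (-1,1):
    m=(abs(bx-s*40)<8)&(abs(by-t*45)<10)&(d>0);print(s,t,m.sum(),np.median(P[m][:,2]) if m.any() else 0)
p3,_=eyes.camera("scene");cv2.imwrite("pics/sc1.png",cv2.resize(p3[120:260,290:450,::-1],None,fx=4,fy=4))
```

```text
20.625 [ 0.48776716 -0.17887558  0.23769441] [ 0.47550239  0.49238211 -0.12046725]
-1 -1 0 0
-1 1 0 0
1 -1 0 0
1 1 0 0
```

View pics/w9.png

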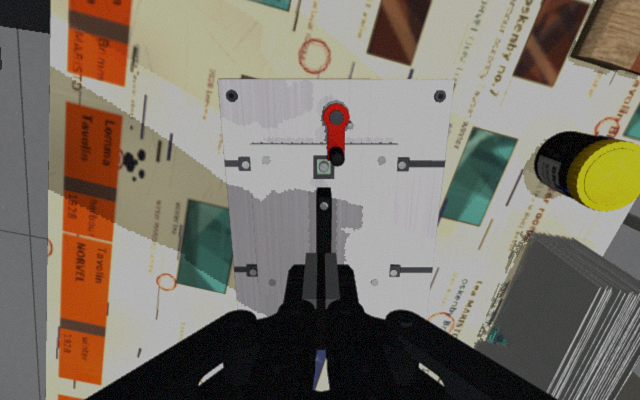

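View pics/top1.png

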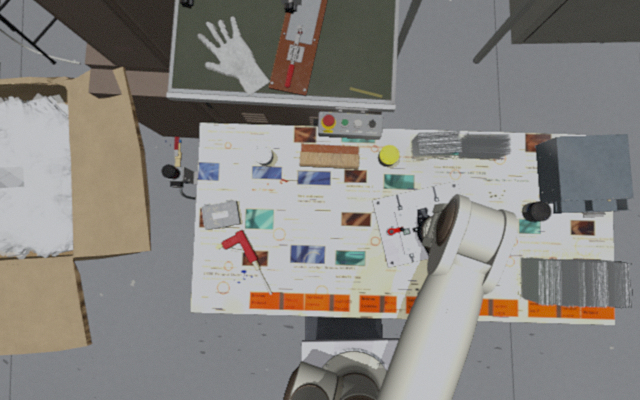

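Run:
```python
from workcell import eyes
import pickle
from h import *
import cv2
o,p,d=pickle.load(open("pics/w9.pkl","rb"))
K=eyes.camera_params("wrist");T=wristT(o,K);Ti=np.linalg.inv(T)
v,u=np.mgrid[0:400,0:640];P=np.stack([(u-K['cx'])/K['fx']*d,(v-K['cy'])/K['fy']*d,d],-1)@Ti[:3,:3].T+Ti[:3,3]
th=np.radians(11.9);X=np.array([np.cos(th),np.sin(th)]);Y=np.array([-X[1],X[0]])
Q=P[...,:2]-[.5023,-.2355];bx=Q@X;by=Q@Y
for s in (-1,1):
  for t in (-.6,0,1):
    m=(abs(bx-s*.045)<.008)&(abs(by-t*.045)<.01)&(d>0);print(s,t,m.sum(),np.median(P[m][:,2]) if m.any() else 0)
pv=ray((336,117),K,T,.037)[:2];kn=ray((337.5,155),K,T,.069)[:2];q=kn-pv;print(np.linalg.norm(q),'angle deg',np.degrees(np.arctan2(-q@X,-q@Y)))
cv2.imwrite("pics/z9.png",cv2.resize(p[85:205,240:420,::-1],None,fx=4.4,fy=4.4,interpolation=cv2.INTER_CUBIC))
```

```text
-1 -0.6 266 0.027159000590072424
-1 0 284 0.027184406080616286
-1 1 508 0.027732878067619454
1 -0.6 269 0.027060901425059236
1 0 290 0.026979216932221523
1 1 325 0.027087342141544513
0.027302890707450622 angle deg -0.9377089891367696
```

View pics/z9.png

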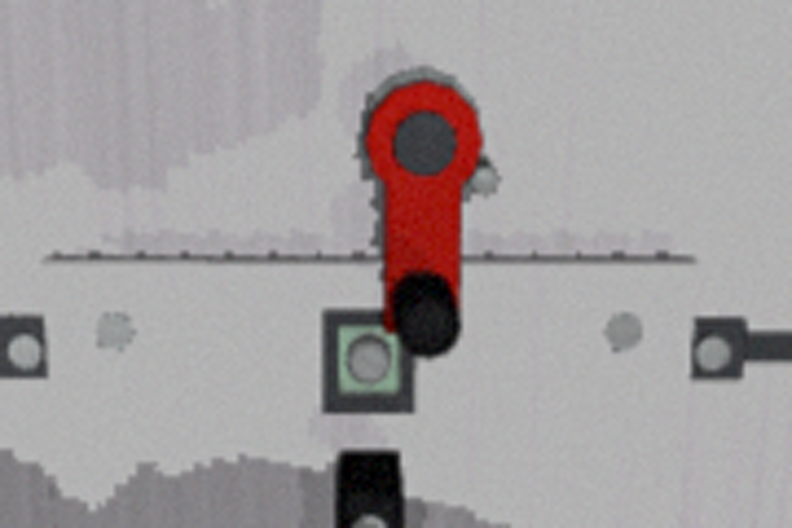

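The arm lies straight along the bed's -y and covers the plate's edge. The stud stands in its slot, and the gripper is clear. I'm handing it in.

```bash
python3 -c "
from workcell import job;print(job.job_done())"
```

```text
the job is handed in; nothing more can be done
None
```

The cover plate is home on both studs, the red hold-down is shut over its edge, and I handed the job in at about 21 s of the 67 s allowed.

- **Latch opened first:** It stood at about 68°, close to the cover's path, so I pushed it to about 90° before bringing the cover over.
- **Placing the cover:** The wrist camera put the studs at about -11 mm in bed x. I lined the slots up by sight, and both dropped over the studs on the way down with no resistance. No sliding search was needed. The plate touched the stack at the expected height with about 7 N of press.
- **Closing the latch:** On the first closing push the finger's corner caught the knob at about 13 N, so I backed off and used the flat side. I then pushed it to its stop with about 14 N at the end.

**Last checks:**
- The plate top measured 27 to 28 mm at six places, against 27 mm for home.
- The stud not hidden by the gripper stood inside its slot; just after release both did.
- The latch angle came out at -0.9°, which is shut to within measuring error.
- The wrist force was near zero with the gripper clear.
- The jars, squeegee and case looked unmoved in the top picture. I did not measure them.

One check disagreed slightly: the distance from pivot to knob came out at 27 mm in the last picture instead of 31 mm, probably from hand-picked pixels. My first attempt at the final flatness check read nothing because of a unit slip; the corrected run gave the figures above.

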